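Tighten the union nut of a filter holder between its lugs

TASK

Take the ring wrench from its rest and use it to tighten the big hexagonal nut on top of the filter holder: clockwise from above until the nut is fully home, then pull it up firmly to about 1.2 newton-metres, held for a moment, without overtightening it. The two upright lugs leave the wrench only a short swing, so lift it off and reseat it for each stroke, do not lean hard on the lugs, and turn the nut with the wrench only, keeping the gripper itself off the holder. Then lay the wrench back in the notches of its rest as it lay before, and leave the other things on the bench where they are.

Things in the scene. Friction and masses are not known exactly. Their poses are not given: they have to be found in the camera images.
- holder: Filter holder fixed to the bench: round aluminium foot (radius 85 mm, 12 mm thick) with a steel post (radius 33 mm at its top shoulder, 75 mm above the bench) that carries the nut. Origin: centre of the underside, on the vertical nut axis. The gap between its two lugs faces the holder's -x axis.
- lugs: Two plain upright aluminium lugs on the foot, 40 to 64 mm from the nut axis, tops at 100 mm; origin and axes as the holder's. A seated wrench has the holder's yaw when its handle points along the holder's -x; it touches a lug about 0.75 rad of yaw to either side of that. Not to be pushed with more than 20 N.
- nut_centre (a point): Centre of the steel nut's underside, on the shoulder 75 mm above the bench; turns with the nut. Hexagon 40 mm across flats, flats 10 mm high, topped by a six-sided tapered crown (to 26 mm across corners) that ends 22 mm above this point. Two opposite flats face the point's +y and -y, corners lie on its +x and -x. Friction about 0.2 N m while it runs.
- nut (a joint): Angle the nut has been turned, rad; grows as the nut turns clockwise seen from above (tightening); 0 at loosest, 1.55 fully home against a hard stop. Starts between 0.0 and 0.28.
- stud (a joint): Twist of the steel stud under the nut, rad, clockwise from above positive: the torque on the nut divided by 60 N m per rad (1.2 N m twists it 0.02). Springs back when unloaded. It adds to the nut's angle in space.
- wrench: Loose flat steel ring wrench, 0.2 kg. Origin: centre of the ring's underside; handle along its -x, 14 mm wide, 18 mm high, to 174 mm. Ring 66 mm outside, 12 mm high; opening: hexagon 43 mm across flats (0.15 rad play either way), corners on its +x and -x: fits when its yaw is that of point nut_centre plus a multiple of 60 degrees. Fully seated, its underside is level with point nut_centre.
- wrench_grip (a point): Middle of the handle's height (9 mm above the wrench's underside), 100 mm from the ring's centre, near the balance point and midway between the rest's blocks: 1.2 N m is 12 N across the handle here. A moment that the gripper puts into the handle adds to the torque. The handle tips between the fingers if the ring is pressed down, or pulled up while it binds, with more than a few newtons.
- rest: Grey wrench rest fixed to the bench: plate 150 x 70 x 6 mm with two blocks 94 mm apart (centres) along its x, each 12 mm long with a notch 26 mm wide; notch floors 34 mm, cheeks 47 mm above the bench. The handle lies in both notches along the rest's x, ring overhanging at +x. Origin: centre of the underside.
- rest_ring (a point): Point of the rest where the wrench's origin belongs: 100 mm along the rest's +x, 34 mm above the bench.
- cup_a: Specimen cup with white screw lid, 66 mm wide, 69 mm high; a bystander. Origin: centre of the underside.
- cup_b: Specimen cup with red screw lid, 66 mm wide, 69 mm high; a bystander. Origin: centre of the underside.
- bottle: Brown dropper bottle, 37 mm wide, 100 mm high; a bystander. Origin: centre of the underside.
- tape: Roll of tape lying flat, 82 mm wide, 20 mm high; a bystander. Origin: centre of the underside.
Mind the look-alikes: they are no part of the job. Of the things that look like the wrench, the larger one is meant.

How it is judged (in metres and radians):
On the way, in this order (a step that is already met when the one before it is completed fails the run):
1. the wrench's ring is seated down over the nut (horizontal distance between wrench and nut_centre below 0.005 m and z of wrench in the frame of nut_centre below 0.006 m), for 0.1 s.
2. with the nut not yet home, the wrench is lifted off it for another stroke (value of joint nut below 1.5 rad and z of wrench in the frame of nut_centre above 0.014 m).
3. the nut is home and pulled up with the seated wrench to at least 0.72 N m (value of joint nut above 1.5 rad and value of joint stud above 0.012 rad and z of wrench in the frame of nut_centre below 0.009 m), for 0.2 s.
At the end, for the whole second after the job is handed in: The nut stays within 0.06 rad of fully home, and the wrench lies at rest in both notches of its rest, ring at the ring end within 25 mm of where it belongs, level, released (value of joint nut above 1.49 rad and horizontal distance between wrench and rest_ring below 0.025 m and z of wrench in the frame of rest_ring between -0.005 and 0.005 m and angle between the x axis of wrench and the x axis of rest, either way round below 0.2 rad and angle between wrench's own z axis and vertical below 0.1 rad and linear speed of wrench below 0.02 m/s); the robot touches nothing.
It fails at once if the nut is overtightened (more than 2.1 N m) (value of joint stud above 0.035 rad).
It fails at once if a lug is pushed with more than 20 N (contact force between wrench and lugs above 20 N).
It fails at once if the fingers push on the holder or its nut (more than 8 N) (contact force between the fingers and holder above 8 N).
It fails at once if a bystander is moved by more than 30 mm (distance of any of cup_a, cup_b, bottle, tape from where it was at the start of the episode above 0.03 m).
It also fails if it takes over 72 s, if anything falls off the work surface, if the arm or the gripper's body presses on something with over 40 N, if the wrist force passes 120 N, or if a joint passes its speed limit or range.

ROBOT

A 7-joint arm with a two-finger parallel gripper is mounted at the origin on a cart in front of the work surface, level with it; the furniture and walls round the work are solid. World frame = base frame: x ahead of the robot, y to its left, z up, the work surface at z = 0. Lengths are in mm, angles in rad, forces in N, time in s.
With the tool pointing down it reaches from about 425 to 950 mm from the base axis. Payload 16.7 kg.
Tool frame: the origin (TCP) lies at the very end of the fingers, on their centre line; the grasp point (between the pads) lies 19 mm behind it; z points along the fingers, y is the line along which they close (so a half turn about z gives the same grasp; the last joint's range is limited). The gripper opens to 94 mm and grips with 3 to 60 N. Pads are 16 mm wide; open, the fingers measure 119 mm over their backs; the gripper's body (75 mm by 177 mm) begins 78 mm behind the grasp point.
Start: joints at [1.06, 0.426, 0.074, 1.606, -0.034, 1.111, -0.067], TCP at [238.889, -631.274, 205.467] pointing down, gripper open.
Joint ranges: [-2.85, 2.85], [-0.5, 2.14], [-1.23, 1.37], [0.21, 2.46], [-1.02, 4.16], [0.16, 2.05], [-2.73, 2.73]. Speed limits (rad/s): [1.89, 1.89, 2.39, 2.39, 3.01, 3.01, 3.01].

INTERFACE

Orientations are given as a unit quaternion [w, x, y, z].
In Python, from workcell import arm gives the robot as it stands.
- The arm moves only by the tool carry_out, never from a script. Its argument "commands" is one flat list of numbers, 7 for each row, row after row: the shift along the tool's x, y, z in mm, then the turn, a rotation vector about the tool's x, y, z in rad, then the finger opening in mm, from 0 to 94. In form: [x, y, z, wx, wy, wz, jaw, x, y, z, wx, wy, wz, jaw, ...]. A call has 1 to 10 rows; each row shifts and turns the commanded pose from where the row before left it, along the tool's axes as they then stand; what a row does not reach is not made up. A row lasts 1/8 s, in which the tool goes at most 62.5 mm and 10.7 degrees, less where a joint would pass 70% of its speed; a pose out of reach is approached as far as the arm can. A call with a gripper value outside its range is refused whole. The fingers move at their own pace and stop on an object; the grip force is fixed at half the most. Time passes only in rows, so rows that do not move let the fingers close. It gives the time, the measured TCP pose, the force, the opening and the grip force at its end, in the units of the state.
- arm.observe(): the state, without advancing time (a new reading comes with each control period).
- arm.snapshot(name): name is "side" or "top" or "wrist"; returns a dict with "img" (400x640x3 uint8, blue, green, red), "fx", "fy", "cx", "cy" (pixels), "R" (3x3) and "t" (3): a world point X has camera coordinates R X + t. Camera axes: x right, y down, z forward; pixel columns grow to the right and rows downward; lengths in mm; the calibration is good to about 2 mm. A picture is of the moment at which its call begins. There is no depth.
- arm.close_job(): hands the job in; it is judged then, once.
The state is a dict: "clock": time; "q": joint angles; "joint_velocities": joint speeds; "joint_torque": joint torques, N m; "eef_pos": TCP position; "eef_rot": TCP orientation; "ft_force": force on the tool from outside, world axes, zero at the start; "ft_torque": the same for the moment, N m; "opening": opening from 0.0 (shut) to 1.0 (fully open); "finger_force": force on a finger pad.
Only numpy, scipy, OpenCV 4.12 (cv2) and the standard library are available. Lean on these libraries where they do the work, as an engineer would, in place of code of your own. Each camera call takes 0.05 s, during which the arm holds its last target. There are 200 camera calls.

## Working session

There is one attempt and no reset: what is moved stays moved. The work goes in short steps, Python scripts to look and compute and a tool call to move; the robot and the scene stay as the last step left them, time stands still between calls to the robot, and variables do not carry over. Pictures are saved under pics/ and viewed, at most 10 in all, crops included, and the job is handed in when it is done.

Besides the shell and the picture viewer there is one more tool, called after ">>>" as name(argument=value, ...) on one line, values as JSON. carry_out: Moves the arm, as the interface text tells. Its arguments: {"type":"object","properties":{"commands":{"type":"array"}},"required":["commands"]}

```bash
ls; mkdir -p pics
python3 - <<'E'
from workcell import arm
import cv2,pickle
s=arm.observe();print(s)
for n in("top","side"):
    d=arm.snapshot(n);pickle.dump(d,open(f"pics/{n}0.pkl","wb"));cv2.imwrite(f"pics/{n}0.png",d["img"]);print(n,d["fx"],d["cx"],d["cy"],d["R"],d["t"])
E
```

```text
pics
{'clock': 0.0, 'q': array([ 1.05948943,  0.42673122,  0.07384798,  1.60661481, -0.03407638,
        1.11080168, -0.06708506]), 'joint_velocities': array([ 1.69638124e-05,  6.38219863e-04, -1.38760637e-03, -7.24274104e-05,
        9.03630859e-04,  5.05865483e-04,  1.45675118e-03]), 'joint_torque': array([ 1.16852723e-03, -9.35799050e+01,  3.66761640e+00, -4.54190147e+01,
       -4.87857359e-02,  2.00747891e-02,  1.00412560e-04]), 'eef_pos': array([ 238.73298478, -630.89622951,  204.77262085]), 'eef_rot': array([-6.24483965e-04,  9.83681683e-01,  1.79916443e-01, -1.73050795e-04]), 'ft_force': array([ 0.20646253, -0.66703739, -0.39487625]), 'ft_torque': array([-0.01371497,  0.03269182, -0.02713717]), 'finger_force': 0.0, 'opening': 0.9976065771137665}
top 372.19228534433125 324.51416259395916 199.42164953828484 [[ 0.01598792 -0.99980698 -0.01141857]
 [-0.99739195 -0.01514335 -0.07056897]
 [ 0.07038243  0.01251704 -0.99744155]] [-165.12660646  535.21926284 1138.40763332]
side 364.3645694602019 321.9310268549076 203.91874654646827 [[ 0.99605749 -0.08858404  0.00472684]
 [-0.05055091 -0.61057763 -0.79034142]
 [ 0.07289774  0.78698655 -0.61264843]] [-547.73558582   -4.3747047  1485.77003286]
```

View pics/top0.png

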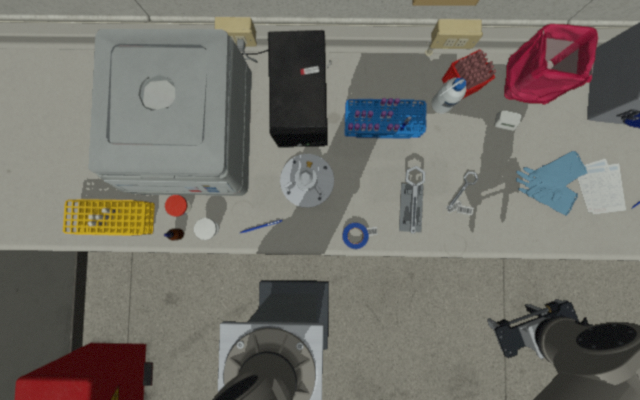

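View pics/side0.png

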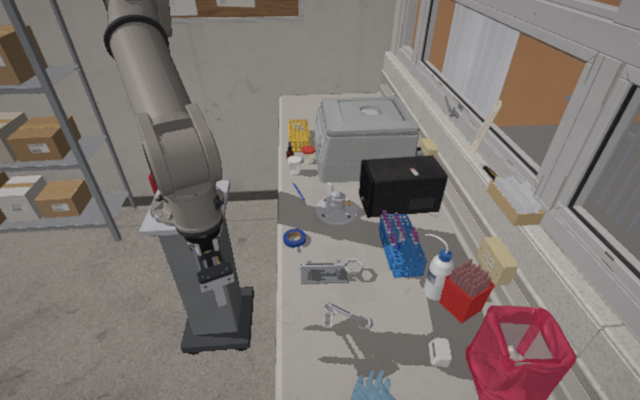

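The top view shows two candidate wrenches. One lies in a grey rest with its ring at about (415,163) and its handle running to (415,230). The other is a smaller loose one at about (463,192). The first fits, since it is larger and lies in the notched rest. The holder is at about (306,180), and I'll confirm both in a crop.

Run:
```python
import cv2,numpy as np
i=cv2.imread("pics/top0.png")
a=cv2.resize(i[140:240,385:485],(600,600),interpolation=cv2.INTER_CUBIC)
cv2.imwrite("pics/c1.png",a)
cv2.imwrite("pics/c2.png",cv2.resize(i[145:215,270:340],(595,595),interpolation=cv2.INTER_CUBIC))
```

```text
(no output)
```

View pics/c1.png

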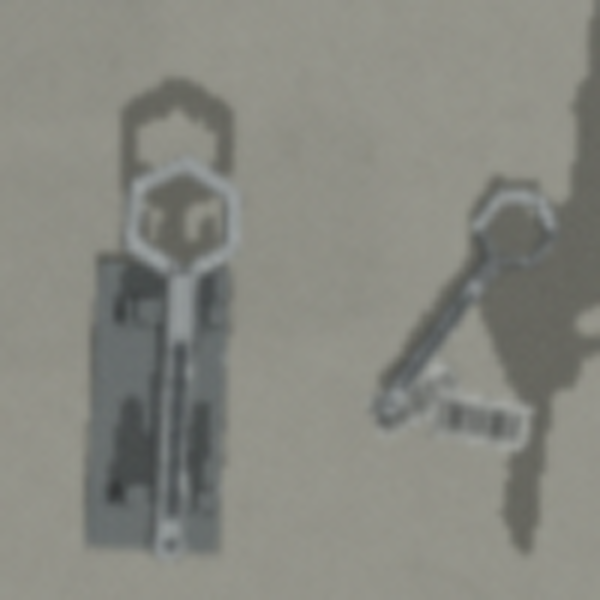

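View pics/c2.png

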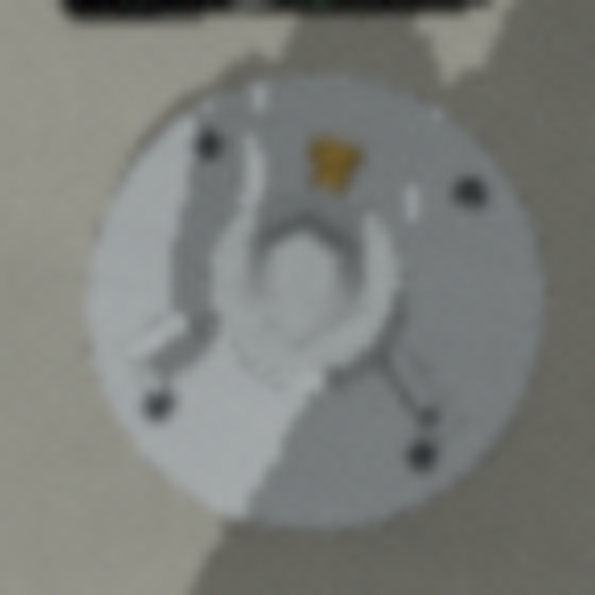

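The crops confirm it. The larger ring wrench lies in the notched rest, with its ring at crop (184,218) and handle end at (169,555). The smaller look-alike is the tagged one on the right. The holder foot's centre is at crop (317,300), but its lugs are unclear, so I'll use the wrist camera there.

```bash
cat > h.py <<'E'
import numpy as np,cv2
from scipy.spatial.transform import Rotation as Ro
def ray(d,u,v,z):
    r=d["R"].T@np.array([(u-d["cx"])/d["fx"],(v-d["cy"])/d["fy"],1]); c=-d["R"].T@d["t"]
    return c+r*(z-c[2])/r[2]
def proj(d,X):
    p=np.atleast_2d(X)@d["R"].T+d["t"]; return np.c_[p[:,0]/p[:,2]*d["fx"]+d["cx"],p[:,1]/p[:,2]*d["fy"]+d["cy"]]
def pose(s):
    q=s["eef_rot"];return np.array(s["eef_pos"]),Ro.from_quat([q[1],q[2],q[3],q[0]])
def down(yaw): # tool z down; tool x axis along world angle yaw
    c,s=np.cos(yaw),np.sin(yaw)
    return Ro.from_matrix(np.array([[c,s,0],[s,-c,0],[0,0,-1.]]))
def delta(s,target,yaw):
    p,R=pose(s);return R.inv().apply(np.array(target)-p),(R.inv()*down(yaw)).as_rotvec()
E
python3 - <<'E'
import pickle
from h import *
from workcell import arm
d=pickle.load(open("pics/top0.pkl","rb"))
f=lambda x,y:(385+x/6,140+y/6)
a=ray(d,*f(184,218),46);b=ray(d,*f(169,548),52);print("ring",a,"end",b,np.linalg.norm((a-b)[:2]),"yaw",np.arctan2(*(a-b)[1::-1]))
P=[ray(d,*f(*p),6)for p in[(100,255),(232,255),(85,550),(218,550)]];print(P, np.mean(P,0))
print("holder",ray(d,270+317/8.5,145+300/8.5,12))
for n,u,v in[("tape",355,235),("bottle",174,234),("white",205,229),("red",176,205)]:print(n,ray(d,u,v,40))
s=arm.observe();p,R=pose(s);print(R.as_matrix())
w=arm.snapshot("wrist");c=-w["R"].T@w["t"];print("cam in tool",R.inv().apply(c-p),R.inv().as_matrix()@w["R"].T,w["fx"],w["cx"],w["cy"])
E
```

```text
ring [ 610.21886925 -432.73825234   46.        ] end [ 443.74017317 -423.6867037    52.        ] 166.72458361465326 yaw -0.054317131004215154
[array([ 595.54285687, -398.14850046,    6.        ]), array([ 596.5529777 , -467.05450109,    6.        ]), array([ 441.48593221, -390.59971955,    6.        ]), array([ 442.59843958, -459.39474958,    6.        ])] [ 519.04505159 -428.79936767    6.        ]
holder [ 597.45612514 -101.72818055   12.        ]
tape [ 429.71873166 -250.95916259   40.        ]
bottle [423.7975038  299.06246092  40.        ]
white [440.47369523 205.01845633  40.        ]
red [512.17654563 296.86280301  40.        ]
[[ 9.35279160e-01  3.53910485e-01 -5.12397214e-04]
 [ 3.53910845e-01 -9.35278510e-01  1.10590648e-03]
 [-8.78422044e-05 -1.21567421e-03 -9.99999257e-01]]
cam in tool [  67.9808583    -1.49667618 -178.16474717] [[-0.00149795 -0.9717691  -0.23592918]
 [ 0.9999975  -0.00184725  0.00125952]
 [-0.00165978 -0.2359267   0.97176944]] 358.3682834323682 317.34944696702996 195.2079539541807
```

```bash
cat >> h.py <<'E'
def plan(s,target,yaw,n,R=None):
    "n identical rows (shift, turn) from pose s to target/yaw"
    p,R0=pose(s) if R is None else (np.array(s),R)
    d,w=R0.inv().apply(np.array(target)-p),(R0.inv()*down(yaw)).as_rotvec()
    w=w/n; A=sum(Ro.from_rotvec(i*w).as_matrix() for i in range(n))
    v=np.linalg.solve(A,d); print(n,"x",np.round(v,1),np.round(w,4))
def st(s):
    p,R=pose(s);M=R.as_matrix();print(s["clock"],"tcp",np.round(p,1),"yaw",round(np.arctan2(M[1,0],M[0,0]),4),"tilt",np.round(M[:2,2],4),"F",np.round(s["ft_force"],1),"T",np.round(s["ft_torque"],2),"op",round(s["opening"]*94,1),"grip",s["finger_force"],"q7",np.round(s["q"],2))
def snap(arm,name,k):
    import pickle
    d=arm.snapshot(name);pickle.dump(d,open(f"pics/{k}.pkl","wb"));cv2.imwrite(f"pics/{k}.png",d["img"]);return d
E
python3 -c "
from workcell import arm
from h import *
s=arm.observe();plan(s,[515,-428,205],-.054,8)"
```

```text
8 x [ 38.8 -18.9   0. ] [-0.0001  0.      0.052 ]
```

>>> carry_out(commands=[38.8,-18.9,0,0,0,0.052,94,38.8,-18.9,0,0,0,0.052,94,38.8,-18.9,0,0,0,0.052,94,38.8,-18.9,0,0,0,0.052,94,38.8,-18.9,0,0,0,0.052,94,38.8,-18.9,0,0,0,0.052,94,38.8,-18.9,0,0,0,0.052,94,38.8,-18.9,0,0,0,0.052,94,0,0,0,0,0,0,94,0,0,0,0,0,0,94])

```text
clock: 1.4
eef_pos: [514.6, -428.8, 205.2]
eef_rot: [-0.0, 1.0, -0.027, -0.0]
ft_force: [-0.3, 0.2, -1.0]
opening: 1.002
finger_force: 0.0
```

```bash
python3 -c "
from workcell import arm
from h import *
s=arm.observe();st(s);snap(arm,'wrist','w1');plan(s,[585,-102,230],-.054,8)"
```

```text
1.4 tcp [ 514.6 -428.8  205.2] yaw -0.0541 tilt [-0.0008  0.    ] F [-0.3  0.2 -1. ] T [ 0.01 -0.01  0.01] op 94.2 grip 0.0 q7 [ 0.57  0.42  0.04  1.62 -0.02  1.11 -1.01]
8 x [  6.6 -41.3  -3.1] [ 0.      0.0001 -0.    ]
```

View pics/w1.png

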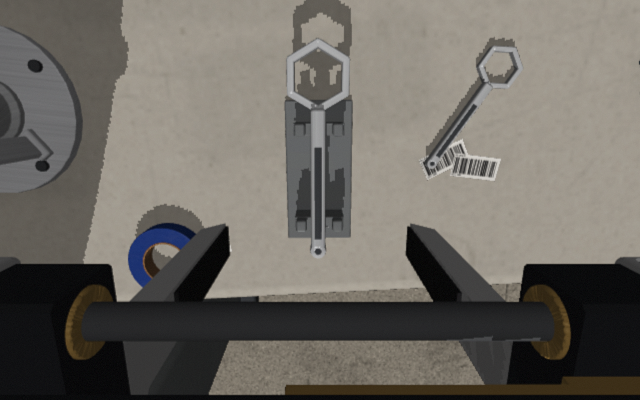

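The wrist view shows the larger wrench. Its ring is centred at about (318,73), its handle end is at (318,256), and the rest plate runs from (286,97) to (351,237). The look-alike sits at the right.

>>> carry_out(commands=[6.6,-41.3,-3.1,0,0,0,94,6.6,-41.3,-3.1,0,0,0,94,6.6,-41.3,-3.1,0,0,0,94,6.6,-41.3,-3.1,0,0,0,94,6.6,-41.3,-3.1,0,0,0,94,6.6,-41.3,-3.1,0,0,0,94,6.6,-41.3,-3.1,0,0,0,94,6.6,-41.3,-3.1,0,0,0,94,0,0,0,0,0,0,94,0,0,0,0,0,0,94])

```text
clock: 2.7
eef_pos: [585.4, -103.0, 230.4]
eef_rot: [0.0, 1.0, -0.028, -0.0]
ft_force: [-0.0, -0.3, -0.6]
opening: 1.002
finger_force: 0.0
```

```bash
python3 -c "
from workcell import arm
from h import *
import pickle
d=pickle.load(open('pics/w1.pkl','rb'))
a=ray(d,318,73,46);b=ray(d,318,256.5,52);print(a,b,np.hypot(*(a-b)[:2]),np.arctan2(*(a-b)[1::-1]))
P=[ray(d,*p,6) for p in[(286,97),(352,97),(288.5,237.5),(351.5,237.5)]];print(np.round(P,1),np.mean(P,0))
s=arm.observe();st(s);d=snap(arm,'wrist','w2');c=proj(d,[597,-102,85])[0];print(c)
x,y=np.clip(c-[160,120],0,[320,160]).astype(int);print(x,y);cv2.imwrite('pics/w2c.png',cv2.resize(d['img'][y:y+240,x:x+320],(800,600),interpolation=cv2.INTER_CUBIC))"
```

```text
[ 612.55731543 -433.80061831   46.        ] [ 439.21175279 -424.2211784    52.        ] 173.61005085191306 -0.05520594838292238
[[ 594.8 -400.4    6. ]
 [ 591.1 -467.3    6. ]
 [ 443.9 -391.7    6. ]
 [ 440.  -461.8    6. ]] [ 517.46411805 -430.29741746    6.        ]
2.7 tcp [ 585.4 -103.   230.4] yaw -0.0557 tilt [-0.0001 -0.0006] F [-0.  -0.3 -0.6] T [-0.    0.01 -0.05] op 94.2 grip 0.0 q7 [ 0.14  0.28 -0.09  1.76  0.03  1.11 -1.59]
[316.52733012 171.32818156]
156 51
```

View pics/w2c.png

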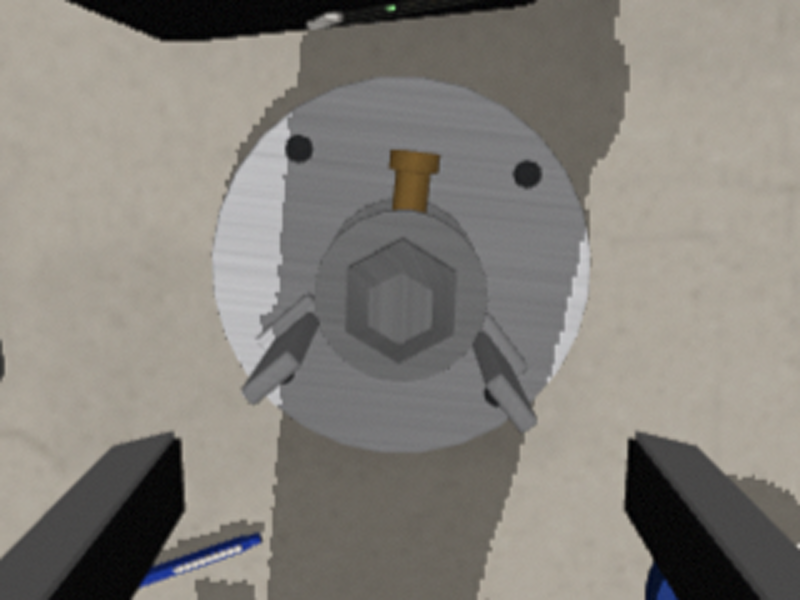

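The crop shows the nut hexagon with corners near (402,238), (455,269), (455,334), (401,362), (346,331) and (347,268). The lug tops run (248,395) to (295,357) and (495,378) to (529,425), and the gap faces down in the image, toward the robot.

```bash
python3 -c "
from h import *
import pickle
d=pickle.load(open('pics/w2.pkl','rb'))
f=lambda p:(156+(p[0]+.5)/2.5-.5,51+(p[1]+.5)/2.5-.5)
H=np.array([ray(d,*f(p),85) for p in[(402,238),(455,269),(455,334),(401,362),(346,331),(347,268)]])[:,:2]
c=H.mean(0);print(c,np.hypot(*(H-c).T)); a=np.arctan2(*(H-c).T[::-1]);print(np.angle(np.exp(6j*a).mean())/6, np.round((a+np.pi/6)%(np.pi/3)-np.pi/6,3))
print('post',ray(d,*f((402,296)),75),'foot',ray(d,*f((401,264)),12))
for L in[[(248,395),(295,357)],[(495,378),(529,425)]]:
  for p in L:
    r=ray(d,*f(p),100)[:2]-c;print(p,np.hypot(*r),np.arctan2(*r[::-1]))
"
```

```text
[ 597.28629379 -101.62874848] [22.88234869 22.80407485 23.44111275 23.00247576 23.18483785 22.97862268]
-0.07094273765835334 [-0.074 -0.043 -0.09  -0.058 -0.075 -0.086]
post [ 597.39617892 -101.99129689   75.        ] foot [ 601.28839199 -101.73046069   12.        ]
(248, 395) 63.10325804524706 2.0357426089806614
(295, 357) 41.38797084374784 1.9506795840166373
(495, 378) 41.909621875302484 -2.2740796117276165
(529, 425) 62.90647659246449 -2.3753100259454727
```

```bash
python3 -c "
from workcell import arm
from h import *
s=arm.observe();plan(s,[513,-428.3,120],-.055,7)"
```

```text
7 x [-7.7 46.9 15.8] [ 0.0001  0.     -0.0002]
```

>>> carry_out(commands=[-7.7,46.9,15.8,0,0,0,60,-7.7,46.9,15.8,0,0,0,60,-7.7,46.9,15.8,0,0,0,60,-7.7,46.9,15.8,0,0,0,60,-7.7,46.9,15.8,0,0,0,60,-7.7,46.9,15.8,0,0,0,60,-7.7,46.9,15.8,0,0,0,60,0,0,25,0,0,0,50,0,0,25,0,0,0,50,0,0,15,0,0,0,50])

```text
clock: 4.0
eef_pos: [512.6, -427.4, 53.4]
eef_rot: [-0.0, 1.0, -0.028, -0.001]
ft_force: [-0.2, 0.0, -0.5]
opening: 0.531
finger_force: 0.0
```

```bash
python3 -c "
from workcell import arm
from h import *
s=arm.observe();st(s);plan(s,[513,-428.3,24],-.055,2)"
```

```text
4.0 tcp [ 512.6 -427.4   53.4] yaw -0.0564 tilt [-0.0015  0.0004] F [-0.2  0.  -0.5] T [ 0.02 -0.01  0.01] op 49.9 grip 0.0 q7 [ 0.58  0.57  0.03  1.74 -0.02  0.83 -1.01]
2 x [ 0.2  0.4 14.7] [-0.0002  0.0007 -0.0007]
```

>>> carry_out(commands=[0,0,15,0,0,0,50,0,0,14.5,0,0,0,40,0,0,0,0,0,0,10,0,0,0,0,0,0,5,0,0,0,0,0,0,5,0,0,0,0,0,0,5,0,0,0,0,0,0,5,0,0,0,0,0,0,5])

```text
clock: 5.0
eef_pos: [514.7, -426.7, 25.9]
eef_rot: [0.0, 1.0, -0.027, 0.0]
ft_force: [-1.2, -0.0, 5.7]
opening: 0.142
finger_force: 30.0
```

```bash
python3 -c "
from workcell import arm
from h import *
s=arm.observe();st(s)"
```

```text
5.0 tcp [ 514.7 -426.7   25.9] yaw -0.0543 tilt [ 0.0009 -0.0006] F [-1.2 -0.   5.7] T [-0.09  0.15 -0.05] op 13.4 grip 30.00127136707306 q7 [ 0.58  0.61  0.02  1.75 -0.02  0.78 -1.01]
```

```bash
python3 -c "
from h import *
plan([514.7,-426.7,116],[499.3,-94.8,116],-.071,7,down(-.055))"
```

```text
7 x [ -5.1 -47.2   0. ] [0.     0.     0.0023]
```

>>> carry_out(commands=[0,0,-20,0,0,0,5,0,0,-35,0,0,0,5,0,0,-35,0,0,0,5,0,0,0,0,0,0,5])

```text
clock: 5.5
eef_pos: [515.6, -427.3, 119.1]
eef_rot: [0.001, 1.0, -0.027, 0.002]
ft_force: [-0.1, 0.1, -2.7]
opening: 0.146
finger_force: 30.0
```

>>> carry_out(commands=[-2,-28,0,0,0,0.002,5,-5,-52,0,0,0,0.002,5,-6,-52,0,0,0,0.002,5,-6,-52,0,0,0,0.002,5,-6,-52,0,0,0,0.002,5,-6,-52,0,0,0,0.002,5,-5,-42,0,0,0,0.003,5,0,0,0,0,0,0,5,0,0,0,0,0,0,5])

```text
clock: 6.62
eef_pos: [498.1, -95.1, 115.1]
eef_rot: [0.0, 0.999, -0.035, -0.0]
ft_force: [-0.1, -0.9, -2.1]
opening: 0.147
finger_force: 30.0
```

```bash
python3 -c "
from workcell import arm
from h import *
s=arm.observe();st(s);d=snap(arm,'wrist','w3');p,R=pose(s);print(proj(d,[597.3,-101.8,85]),proj(d,p+R.apply([98.2,0,-22])))
cv2.imwrite('pics/w3c.png',cv2.resize(d['img'][:240,160:480],(800,600),interpolation=cv2.INTER_CUBIC))"
```

```text
6.625 tcp [498.1 -95.1 115.1] yaw -0.0692 tilt [-0.0004 -0.0002] F [-0.1 -0.9 -2.1] T [-0.01  0.01 -0.04] op 13.8 grip 29.999367892742157 q7 [ 0.13  0.27 -0.08  2.06  0.03  0.82 -1.61]
[[318.69320301  47.6530827 ]] [[319.8698355   29.71575548]]
```

View pics/w3c.png

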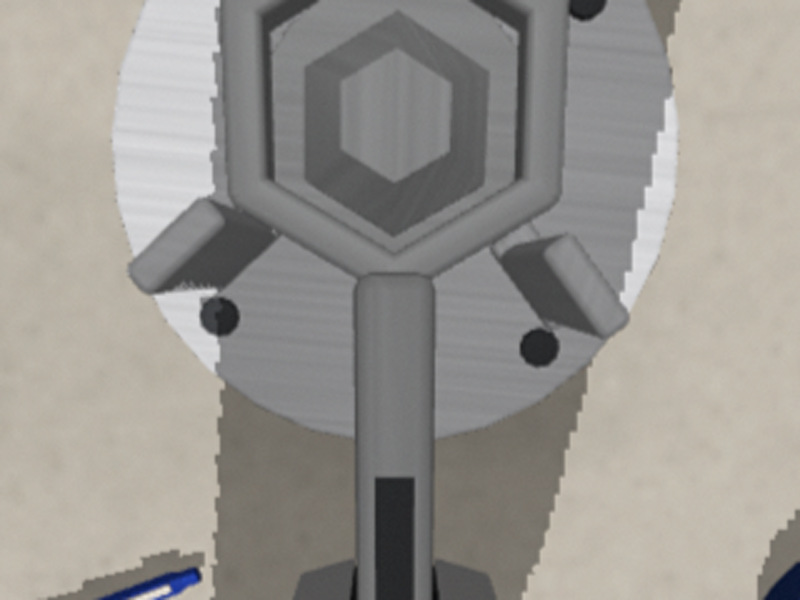

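The crop shows the ring roughly above the nut and laterally aligned, both near crop x = 397. The inner handle-side corner is at (396,255), and the nut corners run from (397,10) to (395,237).

```bash
python3 -c "
from h import *
import pickle
d=pickle.load(open('pics/w3.pkl','rb'))
f=lambda p:(160+(p[0]+.5)/2.5-.5,(p[1]+.5)/2.5-.5)
H=np.array([ray(d,*f(p),85) for p in[(397,10),(490,70),(488,183),(395,237),(305,183),(304,68)]])[:,:2]
c=H.mean(0);print(c,np.hypot(*(H-c).T)); a=np.arctan2(*(H-c).T[::-1]);print(np.angle(np.exp(6j*a).mean())/6)
C=np.array([ray(d,*f(p),97) for p in[(397,48),(451,80),(450,150),(395,184),(340,151),(341,80)]])[:,:2];print(C.mean(0),np.hypot(*(C-C.mean(0)).T))
tcp=np.array([498.1,-95.1]);u=np.array([np.cos(.0692),-np.sin(.0692)])
for p,z in[((396,255),137),((396,255),125),((396,272),137),((275,177),125),((519,177),125),((232,180),137),((558,180),137)]:
  r=ray(d,*f(p),z)[:2]-tcp;print(p,z,'tool x',r@u,'left',r@[-u[1],u[0]])
"
```

```text
[ 595.91753642 -101.48949381] [23.16011177 23.09897592 23.32413946 23.12777184 23.31079367 23.10899259]
-0.07674810945029852
[ 596.21595952 -101.29071579] [12.8123192  13.14717093 12.9865145  13.21372769 13.31761765 13.0295665 ]
(396, 255) 137 tool x 70.107129554354 left 0.6989018392066468
(396, 255) 125 tool x 70.3133223301261 left 0.6589533313541036
(396, 272) 137 tool x 67.3196310051112 left 0.7016674497191143
(275, 177) 125 tool x 83.78829074145405 left 22.19525411160998
(519, 177) 125 tool x 83.72909422338302 left -21.267448547390615
(232, 180) 137 tool x 82.15921003259565 left 27.829479954625917
(558, 180) 137 tool x 82.08550030839675 left -26.136341723184465
```

>>> carry_out(commands=[2.4,0.1,12,0,0,0.006,5,0,0,15,0,0,0,5,0,0,5,0,0,0,5,0,0,4,0,0,0,5,0,0,4,0,0,0,5,0,0,3,0,0,0,5,0,0,0,0,0,0,5])

```text
clock: 7.55
eef_pos: [500.7, -95.0, 72.2]
eef_rot: [-0.0, 0.999, -0.038, -0.0]
ft_force: [-0.7, -0.9, -2.4]
opening: 0.145
finger_force: 30.0
```

```bash
python3 -c "
from workcell import arm
from h import *
s=arm.observe();st(s)"
```

```text
7.55 tcp [500.7 -95.   72.2] yaw -0.0753 tilt [-0.  0.] F [-0.7 -0.9 -2.4] T [-0.    0.03 -0.01] op 13.6 grip 29.999513626098633 q7 [ 0.13  0.33 -0.08  2.09  0.04  0.72 -1.62]
```

>>> carry_out(commands=[0,0,3,0,0,0,5,0,0,2,0,0,0,5,0,0,0,0,0,0,5])

```text
clock: 7.92
eef_pos: [500.6, -94.9, 67.1]
eef_rot: [-0.0, 0.999, -0.038, -0.0]
ft_force: [-0.7, -0.7, -2.1]
opening: 0.145
finger_force: 30.0
```

```bash
python3 -c "
from workcell import arm
from h import *
s=arm.observe();st(s)"
```

```text
7.925 tcp [500.6 -94.9  67.1] yaw -0.0752 tilt [-0.0002  0.0001] F [-0.7 -0.7 -2.1] T [ 0.07  0.02 -0.01] op 13.6 grip 29.999586939811707 q7 [ 0.13  0.34 -0.08  2.09  0.04  0.71 -1.62]
```

>>> carry_out(commands=[0,0,1,0,0,0,5,0.35,-8.1,0,0,0,0.085,5,0.35,-8.1,0,0,0,0.085,5,0.35,-8.1,0,0,0,0.085,5,0.35,-8.1,0,0,0,0.085,5])

```text
clock: 8.55
eef_pos: [508.9, -63.7, 66.4]
eef_rot: [0.0, 0.978, -0.208, 0.0]
ft_force: [-0.1, -2.0, 0.1]
opening: 0.144
finger_force: 30.0
```

```bash
python3 -c "
from workcell import arm
from h import *
s=arm.observe();st(s)
p,R=pose(s);print('pivot',p+R.apply([95.8,0,0]))"
```

```text
8.55 tcp [508.9 -63.7  66.4] yaw -0.4181 tilt [ 0.0006 -0.0002] F [-0.1 -2.   0.1] T [-0.46 -0.22  0.14] op 13.5 grip 30.016443729400635 q7 [ 0.01  0.34 -0.01  2.09  0.01  0.71 -2.  ]
pivot [ 596.4205943  -102.56824352   66.49321106]
```

>>> carry_out(commands=[0.35,-8.1,0,0,0,0.085,5,0.35,-8.1,0,0,0,0.085,5,0.35,-8.1,0,0,0,0.085,5,0.35,-8.1,0,0,0,0.085,5,0,0,0,0,0,0,5])

```text
clock: 9.18
eef_pos: [526.9, -36.3, 66.4]
eef_rot: [-0.0, 0.93, -0.368, 0.0]
ft_force: [-0.6, 1.0, 1.0]
opening: 0.142
finger_force: 30.0
```

```bash
python3 -c "
from workcell import arm
from h import *
s=arm.observe();st(s)
p,R=pose(s);print('pivot',p+R.apply([95.8,0,0]))
snap(arm,'wrist','w4')"
```

```text
9.175 tcp [526.9 -36.3  66.4] yaw -0.754 tilt [0.0006 0.    ] F [-0.6  1.   1. ] T [ 0.23 -0.19  0.03] op 13.3 grip 30.000796616077423 q7 [-0.1   0.36  0.06  2.06 -0.03  0.72 -2.35]
pivot [ 596.75567608 -101.91357157   66.40618297]
```

View pics/w4.png

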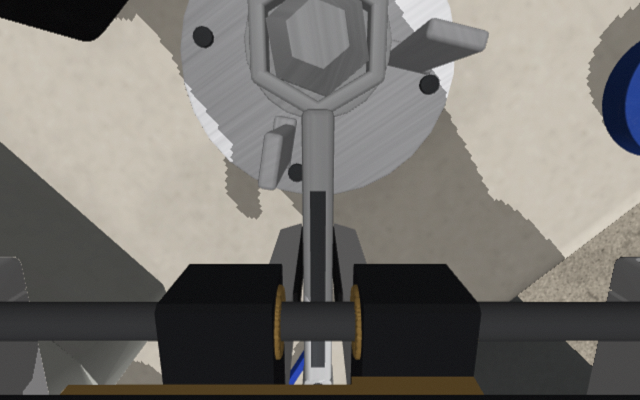

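The view shows the ring seated on the nut, the nut turned along with play, and the handle just clear of the left lug at (275,150). Next I'll back off, lift, and swing back to the next 60° seat.

>>> carry_out(commands=[0.2,5.7,0,0,0,-0.06,5,0,0,-10,0,0,0,5,0,0,-22,0,0,0,5,1.25,15.5,0,0,0,-0.1625,5,1.25,15.5,0,0,0,-0.1625,5,1.25,15.5,0,0,0,-0.1625,5,1.25,15.5,0,0,0,-0.1625,5,1.25,15.5,0,0,0,-0.1625,5,1.25,15.5,0,0,0,-0.1625,5,1.25,15.5,0,0,0,-0.1625,5])

```text
clock: 10.48
eef_pos: [509.4, -144.2, 98.8]
eef_rot: [0.0, 0.975, 0.221, 0.0]
ft_force: [0.3, -0.1, -2.5]
opening: 0.147
finger_force: 30.0
```

>>> carry_out(commands=[0,0,0,0,0,0,5,0,0,0,0,0,0,5])

```text
clock: 10.72
eef_pos: [509.3, -143.0, 98.4]
eef_rot: [-0.0, 0.976, 0.217, -0.0]
ft_force: [-0.2, -0.5, -2.1]
opening: 0.146
finger_force: 30.0
```

```bash
python3 -c "
from workcell import arm
from h import *
s=arm.observe();st(s)
p,R=pose(s);print('pivot',p+R.apply([95.8,0,0]))
d=snap(arm,'wrist','w5')
cv2.imwrite('pics/w5c.png',cv2.resize(d['img'][:200,180:460],(800,571),interpolation=cv2.INTER_CUBIC))"
```

```text
10.725 tcp [ 509.3 -143.    98.4] yaw 0.4381 tilt [-0.0002  0.0003] F [-0.2 -0.5 -2.1] T [ 0.04 -0.05 -0.07] op 13.8 grip 29.99940186738968 q7 [ 0.26  0.32 -0.13  2.02  0.06  0.8  -1.03]
pivot [ 596.01988907 -102.32013746   98.35289227]
```

View pics/w5c.png

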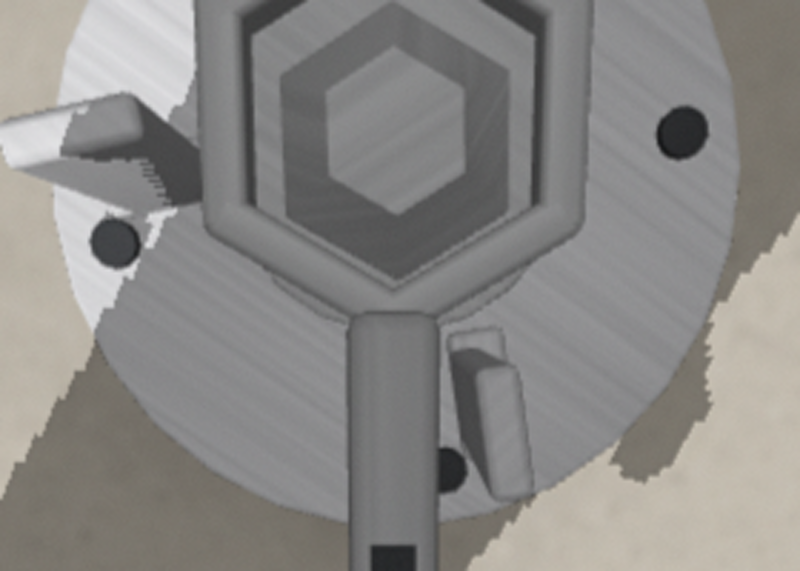

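The crop shows the ring over the nut and aligned within about 0.03 rad. The nut corners run from (508,72) to (400,278), the ring's inner corner is at (393,290), and the handle is clear of the right lug.

```bash
python3 -c "
from h import *
import pickle
d=pickle.load(open('pics/w5.pkl','rb'))
f=lambda p:(180+(p[0]+.5)/2.857-.5,(p[1]+.5)/2.857-.5)
tcp=np.array([509.3,-143.0]);y=.4381;u=np.array([np.cos(y),np.sin(y)]);l=np.array([-u[1],u[0]])
T=lambda p,z:np.array([(ray(d,*f(p),z)[:2]-tcp)@u,(ray(d,*f(p),z)[:2]-tcp)@l])
H=np.array([T(p,85) for p in[(397,0),(508,72),(510,212),(400,278),(286,215),(281,72)]]);C=np.array([T(p,97) for p in[(394,48),(464,88),(466,173),(398,214),(328,178),(326,90)]])
for q in(H,C):
  c=q.mean(0);a=np.arctan2(*(q-c).T[::-1]);print(c,np.hypot(*(q-c).T),np.angle(np.exp(6j*a).mean())/6)
for p,z in[((393,290),119.5),((252,206),107.5),((533,206),107.5),((205,215),119.5),((584,215),119.5)]:print(p,T(p,z))
"
```

```text
[96.41664661  0.55871869] [22.86495847 22.37204    23.10779995 22.72687851 23.05798627 23.13070765] 0.010563222572357494
[96.33369936  0.78492536] [12.72727679 12.94229081 13.1493454  12.69296856 13.26037355 13.07682623] 0.02344682773466772
(393, 290) [70.97334927  1.34153037]
(252, 206) [83.96186881 23.4057795 ]
(533, 206) [ 83.89851514 -20.64032288]
(205, 215) [81.59947644 28.74803314]
(584, 215) [ 81.5193547  -26.55035071]
```

>>> carry_out(commands=[0.4,0.7,8,0,0,0,5,0,0,8,0,0,0,5,0,0,5,0,0,0,5,0,0,4,0,0,0,5,0,0,3,0,0,0,5,0,0,2,0,0,0,5,0,0,1.5,0,0,0,5,0,0,0,0,0,0,5])

```text
clock: 11.78
eef_pos: [510.3, -143.9, 66.8]
eef_rot: [0.0, 0.976, 0.219, 0.0]
ft_force: [-0.5, -0.7, -1.6]
opening: 0.145
finger_force: 30.0
```

```bash
python3 -c "
from workcell import arm
from h import *
s=arm.observe();st(s)
p,R=pose(s);print('pivot',p+R.apply([95.8,0,0]))"
```

```text
11.775 tcp [ 510.3 -143.9   66.8] yaw 0.4422 tilt [0.0001 0.    ] F [-0.5 -0.7 -1.6] T [-0.01 -0.03  0.01] op 13.6 grip 29.999485909938812 q7 [ 0.26  0.37 -0.12  2.04  0.07  0.73 -1.04]
pivot [ 596.88932402 -102.91134201   66.76438681]
```

>>> carry_out(commands=[0.35,-8.1,0,0,0,0.085,5,0.35,-8.1,0,0,0,0.085,5,0.35,-8.1,0,0,0,0.085,5,0.35,-8.1,0,0,0,0.085,5,0.35,-8.1,0,0,0,0.085,5,0.35,-8.1,0,0,0,0.085,5,0.35,-8.1,0,0,0,0.085,5,0.35,-8.1,0,0,0,0.085,5,0.35,-8.1,0,0,0,0.085,5,0,0,0,0,0,0,5])

```text
clock: 13.02
eef_pos: [505.8, -72.1, 66.7]
eef_rot: [-0.0, 0.987, -0.16, -0.0]
ft_force: [-3.0, 3.0, -0.1]
opening: 0.144
finger_force: 30.0
```

```bash
cat >> h.py <<'E'
def tq(s,nut=(596.7,-102.2)):
    "torque on nut, clockwise +, for ft_torque taken about the TCP; cross force"
    p,R=pose(s);M=R.as_matrix();f=np.array(s["ft_force"]);r=(p[:2]-nut)/1e3
    mz=r[0]*f[1]-r[1]*f[0]; print("cross",round(f@M[:,1],2),"along",round(f@M[:,0],2),"FxR",round(mz,3),"Tz",round(s["ft_torque"][2],3),"sum",round(mz+s["ft_torque"][2],3))
E
python3 -c "
from workcell import arm
from h import *
s=arm.observe();st(s);tq(s)
p,R=pose(s);print('pivot',p+R.apply([95.8,0,0]))"
```

```text
13.025 tcp [505.8 -72.1  66.7] yaw -0.3212 tilt [-0.0006  0.0002] F [-3.   3.  -0.1] T [0.54 0.71 0.08] op 13.5 grip 30.002514123916626 q7 [-0.    0.34  0.02  2.09 -0.01  0.71 -1.87]
cross -1.94 along -3.76 FxR -0.187 Tz 0.084 sum -0.102
pivot [ 596.65880291 -102.36954642   66.6440311 ]
```

>>> carry_out(commands=[-0.5,-2.9,0,0,0,0.03,5,0,-2.9,0,0,0,0.03,5,0,0,0,0,0,0,5])

```text
clock: 13.4
eef_pos: [507.6, -67.0, 66.7]
eef_rot: [-0.0, 0.982, -0.19, 0.0]
ft_force: [-2.0, 1.9, -2.2]
opening: 0.15
finger_force: 30.0
```

```bash
python3 -c "
from workcell import arm
from h import *
s=arm.observe();st(s);tq(s)"
```

```text
13.4 tcp [507.6 -67.   66.7] yaw -0.3829 tilt [0.0001 0.0001] F [-2.   1.9 -2.2] T [0.44 0.31 0.17] op 14.1 grip 30.027435421943665 q7 [-0.02  0.34  0.03  2.09 -0.02  0.71 -1.93]
cross -0.99 along -2.53 FxR -0.097 Tz 0.165 sum 0.068
```

>>> carry_out(commands=[-0.2,-1.5,0,0,0,0.0125,5,0,-1.5,0,0,0,0.0125,5,0,0,0,0,0,0,5])

```text
clock: 13.78
eef_pos: [508.6, -64.4, 66.7]
eef_rot: [0.0, 0.979, -0.203, 0.0]
ft_force: [-0.2, -0.1, -1.6]
opening: 0.144
finger_force: 30.0
```

```bash
python3 -c "
from workcell import arm
from h import *
s=arm.observe();st(s);tq(s)"
```

```text
13.775 tcp [508.6 -64.4  66.7] yaw -0.4081 tilt [ 0.0003 -0.0001] F [-0.2 -0.1 -1.6] T [-0.08  0.05  0.09] op 13.5 grip 30.00578284263611 q7 [-0.03  0.34  0.04  2.09 -0.02  0.71 -1.96]
cross 0.22 along -0.17 FxR 0.021 Tz 0.091 sum 0.111
```

Still running free, so I'll keep going in small steps.

>>> carry_out(commands=[0,-1.3,0,0,0,0.0125,5,0,-1.3,0,0,0,0.0125,5,0,0,0,0,0,0,5])

```text
clock: 14.15
eef_pos: [509.7, -61.9, 66.8]
eef_rot: [-0.0, 0.977, -0.215, 0.0]
ft_force: [1.1, -2.1, -2.7]
opening: 0.146
finger_force: 30.0
```

```bash
python3 -c "
from workcell import arm
from h import *
s=arm.observe();st(s);tq(s)"
```

```text
14.15 tcp [509.7 -61.9  66.8] yaw -0.433 tilt [ 0.0003 -0.    ] F [ 1.1 -2.1 -2.7] T [-0.41 -0.17  0.02] op 13.7 grip 30.000056326389313 q7 [-0.04  0.34  0.04  2.09 -0.02  0.71 -1.99]
cross 1.47 along 1.84 FxR 0.14 Tz 0.018 sum 0.158
```

>>> carry_out(commands=[0.1,-1.4,0,0,0,0.0145,5,0,-1.4,0,0,0,0.0145,5,0,0,0,0,0,0,5])

```text
clock: 14.52
eef_pos: [510.9, -59.4, 66.7]
eef_rot: [-0.0, 0.973, -0.229, 0.0]
ft_force: [0.2, -1.3, -2.2]
opening: 0.149
finger_force: 30.0
```

```bash
python3 -c "
from workcell import arm
from h import *
s=arm.observe();st(s);tq(s)"
```

```text
14.525 tcp [510.9 -59.4  66.7] yaw -0.462 tilt [0.0002 0.    ] F [ 0.2 -1.3 -2.2] T [-0.39 -0.21  0.01] op 14.1 grip 29.99960571527481 q7 [-0.05  0.35  0.05  2.09 -0.02  0.71 -2.02]
cross 1.1 along 0.77 FxR 0.105 Tz 0.01 sum 0.115
```

>>> carry_out(commands=[0.1,-1.4,0,0,0,0.0145,5,0,-1.4,0,0,0,0.0145,5,0,0,0,0,0,0,5])

```text
clock: 14.9
eef_pos: [512.2, -56.8, 66.7]
eef_rot: [-0.0, 0.97, -0.243, 0.0]
ft_force: [0.7, -1.5, -1.4]
opening: 0.145
finger_force: 30.0
```

```bash
python3 -c "
from workcell import arm
from h import *
s=arm.observe();st(s);tq(s)"
```

```text
14.9 tcp [512.2 -56.8  66.7] yaw -0.4909 tilt [0.     0.0001] F [ 0.7 -1.5 -1.4] T [-0.4 -0.1  0. ] op 13.6 grip 29.999732673168182 q7 [-0.06  0.35  0.05  2.08 -0.03  0.71 -2.05]
cross 1.0 along 1.37 FxR 0.096 Tz 0.002 sum 0.097
```

>>> carry_out(commands=[0.1,-1.4,0,0,0,0.0145,5,0,-1.4,0,0,0,0.0145,5,0,0,0,0,0,0,5])

```text
clock: 15.28
eef_pos: [513.5, -54.4, 66.7]
eef_rot: [-0.0, 0.966, -0.257, -0.0]
ft_force: [-0.5, -1.9, -0.6]
opening: 0.143
finger_force: 30.0
```

```bash
python3 -c "
from workcell import arm
from h import *
s=arm.observe();st(s);tq(s)"
```

```text
15.275 tcp [513.5 -54.4  66.7] yaw -0.52 tilt [-0.      0.0001] F [-0.5 -1.9 -0.6] T [-0.32  0.06 -0.06] op 13.4 grip 29.999833703041077 q7 [-0.07  0.35  0.06  2.08 -0.03  0.71 -2.08]
cross 1.87 along 0.54 FxR 0.179 Tz -0.058 sum 0.121
```

>>> carry_out(commands=[0.1,-1.4,0,0,0,0.0145,5,0,-1.4,0,0,0,0.0145,5,0,0,0,0,0,0,5])

```text
clock: 15.65
eef_pos: [515.0, -52.0, 66.7]
eef_rot: [-0.0, 0.963, -0.271, -0.0]
ft_force: [-1.8, -0.5, -0.4]
opening: 0.15
finger_force: 30.0
```

```bash
python3 -c "
from workcell import arm
from h import *
s=arm.observe();st(s);tq(s)"
```

```text
15.65 tcp [515.  -52.   66.7] yaw -0.5489 tilt [-0.0002  0.0001] F [-1.8 -0.5 -0.4] T [-0.18  0.34  0.02] op 14.1 grip 29.99994993209839 q7 [-0.08  0.35  0.06  2.08 -0.03  0.71 -2.11]
cross 1.37 along -1.22 FxR 0.132 Tz 0.015 sum 0.147
```

>>> carry_out(commands=[-0.1,-1.4,0,0,0,0.0145,5,0,-1.4,0,0,0,0.0145,5,0,0,0,0,0,0,5])

```text
clock: 16.02
eef_pos: [516.5, -49.6, 66.7]
eef_rot: [-0.0, 0.959, -0.285, -0.0]
ft_force: [-1.2, -0.6, -1.2]
opening: 0.146
finger_force: 30.0
```

```bash
python3 -c "
from workcell import arm
from h import *
s=arm.observe();st(s);tq(s)"
```

```text
16.025 tcp [516.5 -49.6  66.7] yaw -0.578 tilt [-0.      0.0001] F [-1.2 -0.6 -1.2] T [-0.22  0.2  -0.  ] op 13.7 grip 29.999932050704956 q7 [-0.09  0.35  0.07  2.08 -0.04  0.71 -2.14]
cross 1.15 along -0.7 FxR 0.111 Tz -0.004 sum 0.107
```

>>> carry_out(commands=[0,-1.4,0,0,0,0.0145,5,0,-1.4,0,0,0,0.0145,5,0,0,0,0,0,0,5])

```text
clock: 16.4
eef_pos: [518.0, -47.3, 66.7]
eef_rot: [-0.0, 0.954, -0.299, 0.0]
ft_force: [-0.5, -0.5, -1.2]
opening: 0.15
finger_force: 30.0
```

```bash
python3 -c "
from workcell import arm
from h import *
s=arm.observe();st(s);tq(s)"
```

```text
16.4 tcp [518.  -47.3  66.7] yaw -0.607 tilt [0.     0.0001] F [-0.5 -0.5 -1.2] T [-0.24  0.18  0.  ] op 14.1 grip 30.000033974647522 q7 [-0.1   0.35  0.08  2.08 -0.04  0.71 -2.17]
cross 0.71 along -0.06 FxR 0.068 Tz 0.001 sum 0.069
```

>>> carry_out(commands=[0,-1.4,0,0,0,0.0145,5,0,-1.4,0,0,0,0.0145,5,0,0,0,0,0,0,5])

```text
clock: 16.77
eef_pos: [519.7, -45.0, 66.7]
eef_rot: [-0.0, 0.95, -0.313, 0.0]
ft_force: [-0.5, -0.7, -1.8]
opening: 0.149
finger_force: 30.0
```

```bash
python3 -c "
from workcell import arm
from h import *
s=arm.observe();st(s);tq(s)"
```

```text
16.775 tcp [519.7 -45.   66.7] yaw -0.636 tilt [0.0001 0.0001] F [-0.5 -0.7 -1.8] T [-0.27  0.13 -0.04] op 14.0 grip 30.000118911266327 q7 [-0.11  0.36  0.08  2.07 -0.04  0.71 -2.2 ]
cross 0.89 along 0.01 FxR 0.086 Tz -0.042 sum 0.044
```

>>> carry_out(commands=[0,-1.4,0,0,0,0.0145,5,0,-1.4,0,0,0,0.0145,5,0,0,0,0,0,0,5])

```text
clock: 17.15
eef_pos: [521.4, -42.8, 66.7]
eef_rot: [-0.0, 0.945, -0.326, 0.0]
ft_force: [-0.2, -0.9, -0.8]
opening: 0.146
finger_force: 30.0
```

```bash
python3 -c "
from workcell import arm
from h import *
s=arm.observe();st(s);tq(s)"
```

```text
17.15 tcp [521.4 -42.8  66.7] yaw -0.665 tilt [0.0002 0.0001] F [-0.2 -0.9 -0.8] T [-0.35  0.13 -0.04] op 13.7 grip 30.000133216381073 q7 [-0.11  0.36  0.09  2.07 -0.05  0.72 -2.23]
cross 0.8 along 0.37 FxR 0.076 Tz -0.044 sum 0.033
```

>>> carry_out(commands=[0,-1.4,0,0,0,0.0145,5,0,-1.4,0,0,0,0.0145,5,0,0,0,0,0,0,5])

```text
clock: 17.52
eef_pos: [523.1, -40.6, 66.7]
eef_rot: [-0.0, 0.94, -0.34, 0.0]
ft_force: [-0.6, -1.1, -1.8]
opening: 0.145
finger_force: 30.0
```

```bash
python3 -c "
from workcell import arm
from h import *
s=arm.observe();st(s);tq(s)"
```

```text
17.525 tcp [523.1 -40.6  66.7] yaw -0.694 tilt [0.0001 0.    ] F [-0.6 -1.1 -1.8] T [-0.42  0.09 -0.  ] op 13.7 grip 29.999762177467346 q7 [-0.12  0.36  0.09  2.07 -0.05  0.72 -2.26]
cross 1.22 along 0.2 FxR 0.117 Tz -0.002 sum 0.115
```

>>> carry_out(commands=[0,-1.4,0,0,0,0.0145,5,0,-1.4,0,0,0,0.0145,5,0,0,0,0,0,0,5])

```text
clock: 17.9
eef_pos: [524.7, -38.7, 66.7]
eef_rot: [0.0, 0.935, -0.354, -0.0]
ft_force: [-1.9, -5.0, -0.4]
opening: 0.147
finger_force: 30.0
```

```bash
python3 -c "
from workcell import arm
from h import *
s=arm.observe();st(s);tq(s)"
```

```text
17.9 tcp [524.7 -38.7  66.7] yaw -0.7234 tilt [-0.0003 -0.0002] F [-1.9 -5.  -0.4] T [-1.    0.41  0.09] op 13.8 grip 30.00686287879944 q7 [-0.13  0.36  0.1   2.06 -0.05  0.72 -2.29]
cross 4.99 along 1.85 FxR 0.479 Tz 0.094 sum 0.573
```

Torque is rising, so the nut has reached its stop. Increase gently.

>>> carry_out(commands=[0,-0.8,0,0,0,0.006,5,0,0,0,0,0,0,5])

```text
clock: 18.15
eef_pos: [525.1, -38.3, 66.6]
eef_rot: [0.0, 0.934, -0.357, -0.0]
ft_force: [-3.3, -3.9, 0.3]
opening: 0.148
finger_force: 30.0
```

```bash
python3 -c "
from workcell import arm
from h import *
s=arm.observe();st(s);tq(s)"
```

```text
18.15 tcp [525.1 -38.3  66.6] yaw -0.7293 tilt [-0.0006 -0.0003] F [-3.3 -3.9  0.3] T [-1.15  0.6   0.13] op 13.9 grip 30.008159279823303 q7 [-0.13  0.36  0.1   2.06 -0.05  0.72 -2.3 ]
cross 5.07 along 0.14 FxR 0.487 Tz 0.127 sum 0.613
```

>>> carry_out(commands=[0,-1.3,0,0,0,0.008,5,0,0,0,0,0,0,5])

```text
clock: 18.4
eef_pos: [525.7, -37.6, 66.6]
eef_rot: [0.0, 0.933, -0.36, -0.0]
ft_force: [-3.4, -6.6, -0.2]
opening: 0.148
finger_force: 30.0
```

```bash
python3 -c "
from workcell import arm
from h import *
s=arm.observe();st(s);tq(s)"
```

```text
18.4 tcp [525.7 -37.6  66.6] yaw -0.7375 tilt [-0.0009 -0.0005] F [-3.4 -6.6 -0.2] T [-1.48  0.83  0.07] op 13.9 grip 30.00286102294922 q7 [-0.14  0.36  0.1   2.06 -0.05  0.72 -2.31]
cross 7.19 along 1.95 FxR 0.69 Tz 0.069 sum 0.759
```

>>> carry_out(commands=[0,-1.0,0,0,0,0.006,5,0,-1.0,0,0,0,0.006,5,0,0,0,0,0,0,5])

```text
clock: 18.77
eef_pos: [526.6, -36.6, 66.5]
eef_rot: [0.001, 0.931, -0.366, -0.001]
ft_force: [-5.4, -8.9, 1.5]
opening: 0.145
finger_force: 30.0
```

```bash
python3 -c "
from workcell import arm
from h import *
s=arm.observe();st(s);tq(s)"
```

```text
18.775 tcp [526.6 -36.6  66.5] yaw -0.75 tilt [-0.0017 -0.0009] F [-5.4 -8.9  1.5] T [-2.06  1.27  0.04] op 13.6 grip 30.000673234462738 q7 [-0.14  0.37  0.11  2.06 -0.06  0.72 -2.32]
cross 10.24 along 2.09 FxR 0.982 Tz 0.037 sum 1.019
```

>>> carry_out(commands=[0,-1.2,0,0,0,0.006,5,0,0,0,0,0,0,5,0,0,0,0,0,0,5,0,0,0,0,0,0,5,0,0,0,0,0,0,5])

```text
clock: 19.4
eef_pos: [527.2, -36.0, 66.4]
eef_rot: [0.001, 0.929, -0.369, -0.001]
ft_force: [-7.3, -9.2, 2.3]
opening: 0.151
finger_force: 30.0
```

```bash
python3 -c "
from workcell import arm
from h import *
s=arm.observe();st(s);tq(s)"
```

```text
19.4 tcp [527.2 -36.   66.4] yaw -0.7561 tilt [-0.0021 -0.0011] F [-7.3 -9.2  2.3] T [-2.4   1.53 -0.  ] op 14.2 grip 30.000590980052948 q7 [-0.14  0.37  0.11  2.06 -0.06  0.72 -2.33]
cross 11.7 along 1.03 FxR 1.123 Tz -0.004 sum 1.119
```

Torque is holding at 1.12 N·m. A touch more, hold, then unload within the play.

>>> carry_out(commands=[0,-0.6,0,0,0,0.003,5,0,0,0,0,0,0,5,0,0,0,0,0,0,5,0,0,0,0,0,0,5])

```text
clock: 19.9
eef_pos: [527.4, -35.7, 66.4]
eef_rot: [0.001, 0.929, -0.371, -0.001]
ft_force: [-8.4, -11.0, 3.5]
opening: 0.148
finger_force: 30.0
```

```bash
python3 -c "
from workcell import arm
from h import *
s=arm.observe();st(s);tq(s)"
```

```text
19.9 tcp [527.4 -35.7  66.4] yaw -0.7593 tilt [-0.0025 -0.0013] F [ -8.4 -11.    3.5] T [-2.64  1.74 -0.01] op 13.9 grip 30.00128924846649 q7 [-0.14  0.37  0.11  2.06 -0.06  0.72 -2.33]
cross 13.81 along 1.49 FxR 1.325 Tz -0.011 sum 1.314
```

>>> carry_out(commands=[0.1,4,0,0,0,-0.03,5,0.1,5,0,0,0,-0.05,5,0,0,0,0,0,0,5])

```text
clock: 20.27
eef_pos: [522.7, -41.1, 66.7]
eef_rot: [-0.0, 0.943, -0.333, -0.0]
ft_force: [-1.9, -2.6, -2.3]
opening: 0.144
finger_force: 30.0
```

```bash
python3 -c "
from workcell import arm
from h import *
s=arm.observe();st(s);tq(s)
p,R=pose(s);print('pivot',p+R.apply([95.8,0,0]))"
```

```text
20.275 tcp [522.7 -41.1  66.7] yaw -0.6788 tilt [-0.0001  0.0002] F [-1.9 -2.6 -2.3] T [-0.65  0.39 -0.18] op 13.5 grip 30.044190287590027 q7 [-0.12  0.36  0.09  2.07 -0.05  0.72 -2.25]
cross 3.23 along 0.22 FxR 0.31 Tz -0.18 sum 0.129
pivot [ 597.25513324 -101.25194988   66.6763196 ]
```

>>> carry_out(commands=[0,2,0,0,0,-0.01,5,0,0,-5,0,0,0,5,0,0,-20,0,0,0,5,0,0,-28,0,0,0,5,0,0,0,0,0,0,5])

```text
clock: 20.9
eef_pos: [523.4, -42.4, 122.0]
eef_rot: [-0.001, 0.945, -0.328, 0.002]
ft_force: [1.0, -0.6, -0.2]
opening: 0.148
finger_force: 30.0
```

```bash
python3 -c "
from workcell import arm
from h import *
s=arm.observe();st(s)
plan(s,[516.5,-427.0,116],-.055,9)
d=snap(arm,'wrist','w6')"
```

```text
20.9 tcp [523.4 -42.4 122. ] yaw -0.6681 tilt [0.0043 0.0003] F [ 1.  -0.6 -0.2] T [-0.31 -0.48 -0.02] op 13.9 grip 30.00051587820053 q7 [-0.12  0.28  0.1   2.03 -0.04  0.83 -2.25]
9 x [16.  40.4  0.6] [-0.0002 -0.0004 -0.0681]
```

View pics/w6.png

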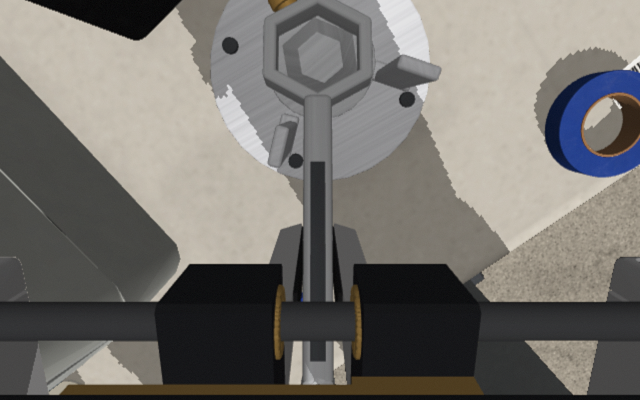

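The view shows the handle has tipped in the fingers: the ring looks smaller (108 px wide instead of about 130) and hangs roughly 0.3 rad low just above the nut crown. I'll lift clear and measure the tip with a model fit to the image.

>>> carry_out(commands=[0,0,-10,0,0,0,5,0,0,-20,0,0,0,5,0,0,-20,0,0,0,5,0,0,0,0,0,0,5,0,0,0,0,0,0,5])

```text
clock: 21.58
eef_pos: [521.0, -42.3, 168.7]
eef_rot: [0.0, 0.945, -0.328, -0.001]
ft_force: [-0.3, 0.6, -1.9]
opening: 0.146
finger_force: 30.0
```

```bash
cat > fit.py <<'E'
from h import *
import pickle
from scipy.optimize import differential_evolution
def outline(th,L,e,yw):
    # wrench-frame points -> tool frame; grip point tool (0,0,-19), wrench z is -tool z
    pts=[]
    for r,z in((31.2,12),(24.83,12)):
        a=np.arange(7)*np.pi/3;h=np.c_[r*np.cos(a),r*np.sin(a)]
        for i in range(6):
            if r>30 and i in(2,3): t=np.linspace(0,.75,30) if i==2 else np.linspace(.25,1,30)
            else: t=np.linspace(0,1,40)
            pts.append(np.c_[h[i]+(h[i+1]-h[i])*t[:,None],np.full(len(t),z)])
    x=np.linspace(-70,-32,60)
    for y in(-7,7):pts.append(np.c_[x,0*x+y,0*x+18])
    P=np.vstack(pts)-[0,0,9]; P[:,0]+=L; P=Ro.from_euler('yz',[th,yw]).apply(P)  # th>0 : +x end down (wrench z up)
    return P*[1,-1,-1]+[0,e,-19]
def fit(d,s):
    g=cv2.GaussianBlur(cv2.cvtColor(d["img"],cv2.COLOR_BGR2GRAY),(0,0),1.5).astype(np.float32)
    G=np.hypot(cv2.Sobel(g,cv2.CV_32F,1,0),cv2.Sobel(g,cv2.CV_32F,0,1));G=np.minimum(G,60)
    p,R=pose(s)
    def cost(v):
        q=proj(d,p+R.apply(outline(*v))).astype(np.float32)
        ok=(q[:,0]>0)&(q[:,0]<639)&(q[:,1]>1)&(q[:,1]<225)
        val=cv2.remap(G,q[:,:1],q[:,1:],cv2.INTER_LINEAR)[:,0]
        return -val[ok].mean() if ok.sum()>120 else 0
    r=differential_evolution(cost,[(-.3,.75),(90,102),(-2,2),(-.06,.06)],seed=1,maxiter=80,popsize=20)
    print("tip(ring down+), L, off, yaw:",np.round(r.x,3),"score",round(r.fun,1))
    return r.x
E
python3 - <<'E'
from fit import *
from workcell import arm
def fake(p,y):
    q=down(y).as_quat();return dict(eef_pos=p,eef_rot=[q[3],*q[:3]])
L=lambda k:pickle.load(open(f"pics/{k}.pkl","rb"))
fit(L("w3"),fake([498.1,-95.1,115.1],-.0692))
fit(L("w5"),fake([509.3,-143,98.4],.4381))
fit(L("w6"),fake([523.4,-42.4,122],-.6681))
s=arm.observe();st(s);fit(snap(arm,"wrist","w7"),s)
E
```

```text
tip(ring down+), L, off, yaw: [-5.0000e-02  9.4199e+01 -1.1170e+00 -1.0000e-03] score -51.8
tip(ring down+), L, off, yaw: [-5.3000e-02  9.4813e+01 -1.5760e+00 -2.0000e-03] score -50.0
tip(ring down+), L, off, yaw: [ 3.46e-01  1.02e+02 -3.61e-01  3.00e-03] score -51.3
21.575 tcp [521.  -42.3 168.7] yaw -0.6675 tilt [-0.0014  0.0001] F [-0.3  0.6 -1.9] T [0.08 0.04 0.01] op 13.7 grip 29.99827802181244 q7 [-0.13  0.22  0.1   1.99 -0.03  0.94 -2.25]
tip(ring down+), L, off, yaw: [  0.338 101.981  -0.567  -0.   ] score -50.7
```

```bash
python3 -c "
from workcell import arm
from h import *
plan(arm.observe(),[514,-427.0,150],-.055,8)"
```

```text
8 x [18.2 45.3  2.3] [ 0.0001  0.0002 -0.0766]
```

>>> carry_out(commands=[18.2,45.3,2.3,0,0,-0.0766,5,18.2,45.3,2.3,0,0,-0.0766,5,18.2,45.3,2.3,0,0,-0.0766,5,18.2,45.3,2.3,0,0,-0.0766,5,18.2,45.3,2.3,0,0,-0.0766,5,18.2,45.3,2.3,0,0,-0.0766,5,18.2,45.3,2.3,0,0,-0.0766,5,18.2,45.3,2.3,0,0,-0.0766,5,3.4,0,-0.3,0,0.18,0,5,3.4,0,-0.3,0,0.18,0,5])

```text
clock: 22.88
eef_pos: [521.4, -427.9, 150.6]
eef_rot: [0.005, 0.983, -0.027, 0.18]
ft_force: [1.6, -0.0, -3.5]
opening: 0.145
finger_force: 30.0
```

>>> carry_out(commands=[0,0,0,0,0,0,5,0,0,0,0,0,0,5])

```text
clock: 23.12
eef_pos: [521.2, -427.3, 152.0]
eef_rot: [0.004, 0.984, -0.027, 0.178]
ft_force: [0.2, 0.7, -2.4]
opening: 0.149
finger_force: 30.0
```

```bash
sed -i 's/(90,102)/(85,115)/' fit.py
python3 - <<'E'
from fit import *
from workcell import arm
s=arm.observe();st(s);v=fit(snap(arm,"wrist","w8"),s)
p,R=pose(s);g=p+R.apply([0,0,-19]);print("grip",g,"tool tilt",np.arctan2(R.as_matrix()[2,0],np.hypot(*R.as_matrix()[:2,0])))
E
```

```text
23.125 tcp [ 521.2 -427.3  152. ] yaw -0.0556 tilt [ 0.3502 -0.0185] F [ 0.2  0.7 -2.4] T [0.01 0.5  0.03] op 14.0 grip 29.998343288898468 q7 [ 0.68  0.35  0.03  1.91 -0.39  0.64 -0.63]
tip(ring down+), L, off, yaw: [  0.36  103.354  -1.084  -0.   ] score -50.3
grip [ 514.59308138 -426.95682447  169.75029736] tool tilt 0.35833638740057333
```

>>> carry_out(commands=[0.8,0,0,0,0.04,0,5,-11.6,0,27.7,0,0,0,5,-11.6,0,27.7,0,0,0,5,-11.6,0,27.7,0,0,0,5,-5.8,0,13.8,0,0,0,5,0,0,0,0,0,0,5,0,0,0,0,0,0,5])

```text
clock: 24.05
eef_pos: [523.4, -427.8, 48.8]
eef_rot: [0.006, 0.98, -0.027, 0.199]
ft_force: [1.0, 0.1, -2.2]
opening: 0.148
finger_force: 30.0
```

Run:
```python
from fit import *
from workcell import arm
s=arm.observe();st(s);v=fit(snap(arm,"wrist","w9"),s)
p,R=pose(s);g=p+R.apply([0,0,-19]);print("grip",g,"tool tilt",np.arctan2(R.as_matrix()[2,0],np.hypot(*R.as_matrix()[:2,0])))
```

```text
24.05 tcp [ 523.4 -427.8   48.8] yaw -0.0542 tilt [ 0.3897 -0.0219] F [ 1.   0.1 -2.2] T [ 0.04  0.59 -0.02] op 14.0 grip 29.998303055763245 q7 [ 0.79  0.49 -0.09  1.99 -0.54  0.4  -0.43]
tip(ring down+), L, off, yaw: [ 3.9500e-01  9.8802e+01 -1.7890e+00 -8.0000e-03] score -44.3
grip [ 515.97914047 -427.34105844   66.27695044] tool tilt 0.40093481773613904
```

>>> carry_out(commands=[-5.4,0,12.9,0,0,0,5,-1.9,0,4.6,0,0,0,5,0,0,0,0,0,0,5])

```text
clock: 24.48
eef_pos: [522.4, -427.4, 28.2]
eef_rot: [0.005, 0.98, -0.027, 0.198]
ft_force: [-0.7, -0.4, -1.5]
opening: 0.15
finger_force: 30.0
```

Run:
```python
from fit import *
from workcell import arm
s=arm.observe();st(s)
p,R=pose(s);print("grip",p+R.apply([0,0,-19]))
```

```text
24.475 tcp [ 522.4 -427.4   28.2] yaw -0.0555 tilt [ 0.3884 -0.0208] F [-0.7 -0.4 -1.5] T [0.06 0.55 0.02] op 14.1 grip 29.998319149017334 q7 [ 0.81  0.52 -0.11  1.99 -0.56  0.36 -0.41]
grip [ 515.02399893 -426.96280686   45.67851148]
```

>>> carry_out(commands=[-0.6,0,1.4,0,0,0,5,-0.6,0,1.4,0,0,0,5,0,0,0,0,0,0,5])

```text
clock: 24.85
eef_pos: [523.0, -427.7, 26.8]
eef_rot: [0.006, 0.98, -0.027, 0.199]
ft_force: [-7.8, 3.4, 14.1]
opening: 0.149
finger_force: 30.0
```

Run:
```python
from fit import *
from workcell import arm
s=arm.observe();st(s)
p,R=pose(s);print("grip",p+R.apply([0,0,-19]))
fit(snap(arm,"wrist","w10"),s)
```

```text
24.85 tcp [ 523.  -427.7   26.8] yaw -0.0547 tilt [ 0.3898 -0.0219] F [-7.8  3.4 14.1] T [0.85 0.65 0.32] op 14.0 grip 30.00229239463806 q7 [ 0.81  0.52 -0.11  1.99 -0.56  0.36 -0.4 ]
grip [ 515.56071069 -427.32051742   44.29085038]
tip(ring down+), L, off, yaw: [ 4.1800e-01  9.8873e+01 -5.8100e-01  3.0000e-03] score -45.3
```

>>> carry_out(commands=[0.3,0,-0.8,0,0,0,5,0,0,0,0,0,0,20,0,0,0,0,0,0,30,0,0,0,0,0,0,45,0,0,0,0,0,0,45,0,0,-25,0,0,0,50,0,0,-40,0,0,0,60,0,0,-50,0,-0.15,0,60,0,0,-30,0,-0.15,0,60,0,0,0,0,-0.098,0,60])

```text
clock: 26.15
eef_pos: [475.7, -424.9, 156.5]
eef_rot: [0.001, 1.0, -0.025, 0.014]
ft_force: [0.0, -0.3, -0.1]
opening: 0.638
finger_force: 0.0
```

>>> carry_out(commands=[0,0,0,0,0,0,60,0,0,0,0,0,0,60])

```text
clock: 26.4
eef_pos: [473.7, -423.6, 152.2]
eef_rot: [-0.002, 1.0, -0.025, 0.015]
ft_force: [0.2, -0.2, 0.5]
opening: 0.641
finger_force: 0.0
```

Run:
```python
from fit import *
import fit as F
from workcell import arm
s=arm.observe();st(s)
d=snap(arm,"wrist","w11")
# fit wrench pose in world: x,y,yaw,tip about rest height; same outline scoring as fit
g=lambda d:np.minimum(np.hypot(*[cv2.Sobel(cv2.GaussianBlur(cv2.cvtColor(d["img"],cv2.COLOR_BGR2GRAY),(0,0),1.5).astype(np.float32),cv2.CV_32F,a,1-a) for a in(0,1)]),60)
def world(d,lab):
    G=g(d)
    def cost(v):
        x,y,yaw,tip=v
        P=(outline(0,100,0,0)+[0,0,19])*[1,-1,-1] # grip frame, z up
        P=Ro.from_euler('yz',[tip,yaw]).apply(P)+[x,y,43]
        q=proj(d,P).astype(np.float32);return -cv2.remap(G,q[:,:1],q[:,1:],cv2.INTER_LINEAR).mean()
    r=differential_evolution(cost,[(495,535),(-445,-410),(-.2,.1),(-.25,.25)],seed=1,popsize=25,maxiter=100)
    x,y,yaw,tip=r.x;print(lab,"ring",round(x+100*np.cos(yaw)*np.cos(tip),1),round(y+100*np.sin(yaw),1),"yaw",round(yaw,4),"tip",round(tip,3),round(r.fun,1))
world(pickle.load(open("pics/w1.pkl","rb")),"start");world(d,"now")
```

```text
26.4 tcp [ 473.7 -423.6  152.2] yaw -0.0509 tilt [0.0293 0.003 ] F [ 0.2 -0.2  0.5] T [0.08 0.01 0.06] op 60.2 grip 0.0 q7 [ 0.47  0.41  0.21  1.78 -0.13  0.95 -0.88]
start ring 609.7 -432.9 yaw -0.0494 tip -0.001 -57.4
now ring 591.7 -432.2 yaw -0.0798 tip 0.25 -39.5
```

```bash
python3 -c "
from workcell import arm
from h import *
plan(arm.observe(),[514.6,-428.8,205.2],-.054,2)"
```

```text
2 x [ 21.4   1.3 -26. ] [-0.0023 -0.0145  0.0012]
```

>>> carry_out(commands=[21.4,1.3,-26,-0.002,-0.0145,0.001,94,21.4,1.3,-26,-0.002,-0.0145,0.001,94,0,0,0,0,0,0,94,0,0,0,0,0,0,94])

```text
clock: 26.95
eef_pos: [514.3, -429.0, 204.9]
eef_rot: [-0.0, 1.0, -0.027, -0.0]
ft_force: [-0.2, -0.6, -0.6]
opening: 0.993
finger_force: 0.0
```

```bash
cat > wf.py <<'E'
from fit import *
def world(d,lab,tb=.25):
    g=cv2.GaussianBlur(cv2.cvtColor(d["img"],cv2.COLOR_BGR2GRAY),(0,0),1.5).astype(np.float32)
    G=np.minimum(np.hypot(cv2.Sobel(g,cv2.CV_32F,1,0),cv2.Sobel(g,cv2.CV_32F,0,1)),60)
    def cost(v):
        x,y,yaw,tip,z=v
        P=(outline(0,100,0,0)+[0,0,19])*[1,-1,-1]
        q=proj(d,Ro.from_euler('yz',[tip,yaw]).apply(P)+[x,y,z]).astype(np.float32);return -cv2.remap(G,q[:,:1],q[:,1:],cv2.INTER_LINEAR).mean()
    r=differential_evolution(cost,[(490,540),(-450,-405),(-.25,.15),(-tb,tb),(36,62)],seed=1,popsize=30,maxiter=150)
    x,y,yaw,tip,z=r.x;print(lab,"grip",np.round([x,y,z],1),"ring",round(x+100*np.cos(yaw)*np.cos(tip),1),round(y+100*np.sin(yaw),1),"yaw",round(yaw,4),"tip",round(tip,3),round(r.fun,1))
E
python3 - <<'E'
from wf import *
from workcell import arm
s=arm.observe();st(s)
d=snap(arm,"wrist","w12");a=pickle.load(open("pics/w1.pkl","rb"))
world(a,"start");world(d,"now")
# shift of wrench patches between the two near-identical views
ga,gd=[cv2.cvtColor(i["img"],cv2.COLOR_BGR2GRAY) for i in(a,d)]
for n,(x0,y0,x1,y1) in dict(ring=(280,32,356,105),end=(308,195,328,262),plate_corner=(336,205,360,245),lookalike=(420,35,525,180)).items():
    m=cv2.matchTemplate(gd[max(0,y0-25):y1+25,x0-25:x1+25],ga[y0:y1,x0:x1],cv2.TM_CCOEFF_NORMED);_,v,_,l=cv2.minMaxLoc(m);print(n,l[0]-25,l[1]-min(25,y0),round(v,3))
E
```

```text
26.95 tcp [ 514.3 -429.   204.9] yaw -0.0539 tilt [-0.0009  0.0006] F [-0.2 -0.6 -0.6] T [0.   0.05 0.04] op 93.3 grip 0.0 q7 [ 0.43  0.42  0.23  1.63 -0.1   1.1  -0.94]
start grip [ 510.  -427.8   38.9] ring 609.9 -432.8 yaw -0.0494 tip -0.033 -57.4
now grip [ 521.  -426.5   39.8] ring 620.7 -432.2 yaw -0.057 tip -0.06 -56.2
ring -2 -14 0.799
end -2 -12 0.911
plate_corner 0 0 0.996
lookalike 0 0 0.985
```

```bash
python3 -c "
from workcell import arm
print(arm.close_job())"
```

```text
the job is handed in; nothing more can be done
None
```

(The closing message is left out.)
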